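Hang the blade guard on the table saw's riving knife

ROBOT

A 6-joint arm with a two-finger parallel gripper is mounted at the origin on the work surface. World frame = base frame: x ahead of the robot, y to its left, z up, the work surface at z = 0. Lengths are in m, angles in rad, forces in N, time in s.
With the tool pointing down it reaches from about 0.4 to 0.825 m from the base axis. Payload 7 kg.
Tool frame: the origin (TCP) lies at the very end of the fingers, on their centre line; the grasp point (between the pads) lies 19 mm behind it; z points along the fingers, y is the line along which they close (so a half turn about z gives the same grasp; the last joint's range is limited). The gripper opens to 85 mm and grips with 20 to 120 N. Pads are 22 mm wide; open, the fingers measure 114 mm over their backs; the gripper's body (76 mm by 85 mm) begins 54 mm behind the grasp point. The pads swing forward as they close: fully open they stand 13 mm farther back than shut.
Start: joints at [1.576, 0.359, 0.012, 0, -1.224, -0.288], TCP at [0.188, 0.648, 0.231] pointing down, gripper open.
Joint ranges: [-3.07, 3.07], [-1.43, 2.12], [-1.02, 1.25], [-3.03, 1.67], [-3.05, -0], [-3.03, 3.03]. Speed limits (rad/s): [2.39, 2.39, 3.01, 3.14, 3.14, 3.14].

INTERFACE

Orientations are given as a rotation vector (axis times angle).
In Python, from plant import ctrl, hand, planner, viewer, ticket gives the robot as it stands. Calls block until the motion is done:
- ctrl.move_ptp(position, orientation): joint-space move of the TCP to a pose.
- ctrl.movel(position, rotation=None, rate=0.15): straight line of the TCP; rotation=None keeps the orientation; rate is the mean speed in m/s.
- ctrl.move_j(angles): joint-space move.
- hand.grip(opening, strength=None): finger opening in m; strength is the grip in N (None keeps the last); returns when the fingers have stopped.
- ctrl.pause(seconds).
- planner.solve_ik(position, orientation): joint angles nearest the present ones, or None.
- ctrl.read_state(): the state.
- viewer.snapshot(name): name is "side" or "top"; returns a dict with "color" (384x512x3 uint8, red, green, blue), "fov_y" (degrees; the focal length in pixels is half the picture's height over the tangent of half this angle, whatever the lens; pixels are square), "cx", "cy" (the principal point, pixels), "position" and "attitude" of the camera in the world. Camera axes: x right, y down, z forward; pixel columns grow to the right and rows downward; lengths in m; the calibration is good to about 2 mm. A picture is of the moment at which its call begins. There is no depth.
A pose or a line that the arm cannot do raises ctrl.IKError and nothing moves.
- ticket.sign_off(): hands the job in, once; it reports no verdict.
The state is a dict: "time": time; "joints": joint angles; "qd": joint speeds; "joint_torque": joint torques, N m; "ee_pos": TCP position; "orientation": TCP orientation; "wrist_force": force on the tool from outside, world axes, zero at the start; "wrist_torque": the same for the moment, N m; "gripper_width": finger opening in m.
Only numpy, scipy, OpenCV 4.12 (cv2) and the standard library are available. Lean on these libraries where they do the work, as an engineer would, in place of code of your own. Each camera call takes 0.05 s, during which the arm holds its last target. There are 200 camera calls.

TASK

Put the clear blade guard back on the table saw: hang its hook on the stud of the riving knife and press it gently down, never leaning hard on the knife, until it is fully home and the sprung latch has flipped shut behind the stud. Then pull it straight up against the shut latch with about 10 to 15 newtons for a moment to prove that it holds, ease it back down and let go, leaving it home on the stud with the latch shut and its nose resting on the saw table. Let nothing touch the saw blade, and leave the other things on the table where they are.

Things in the scene. Friction and masses are not known exactly. Their poses are not given: they have to be found in the camera images.
- grip (a point): centre of the guard's grip: red upright bar with black ribs at the guard's tail, 44 mm long (x), 12 mm thick (y), standing free from 96 to 141 mm above the guard's lower rim; this point is 120 mm above the rim and 48 mm straight above eye. Grasp from above, closing on the 12 mm. x points from nose to tail, y left, z up. The guard starts upright on its rim on the table.
- guard: blade guard: clear hood, open below, 46 mm wide, with a red carrier at the tail (grip and hook); 0.38 to 0.58 kg, weight 60 mm ahead of the grip. Origin: middle plane, rim level, below the hook's seat but 9.5 mm right of it. Hood: 30 to 215 mm ahead (-x) of the origin, 82 mm tall, 40 mm wide inside; it clears the blade when level and lined up (same yaw as the saw) with the hook over the stud.
- eye (a point): the hook's seat: where the stud's axis lies when the hook is fully home; 72 mm above the rim, 9.5 mm left of the guard's middle plane. The hook is a red plate 8 mm thick (y) with its mouth straight down: throat 14.5 mm wide (x) between a front and a rear leg, flaring to about 28 mm at the leg ends 38 mm below the seat; the seat is a V that centres the stud.
- latch (a joint): sprung steel latch across the throat, 19.5 mm below the seat, pivoted on the front leg; 0 = shut, grows as the stud swings it up into the throat. The stud meets it with the seat 26 mm above the stud; pushing on takes up to about 15 N (1.4 rad). It flips back to 0 by itself only within about 4 mm of home. Pulled up, the hook rises about 13 mm, then the shut latch bears on the stud.
- tongue: steel tongue of the latch, 15.5 mm long, 3 mm thick; origin at the latch pivot on the hook's front leg, 9.5 mm ahead of the seat and 19.5 mm below it. Shut, it lies level across the throat; it takes the upward pull.
- saw: Origin: on the table right below the middle of the stud on the riving knife (3 mm steel plate behind the saw blade). Stud: level pin 10 mm thick, 16 mm long (y), from the plate on its right to a brass head 22 mm wide. Its height is set anew each time, 74 to 92 mm above the table, and not reported: feel for it. Plate ends 13 mm above it. x points away from the blade, y left. Load limit 30 N.
- blade: the saw blade, a steel disc 200 mm in diameter and 2.6 mm thick standing 40 mm out of the table ahead (-x) of the riving knife; origin: its centre, 60 mm under the table, 108 mm ahead of the stud and 9.5 mm to its right; the disc lies in its x-z plane. Nothing may touch it.
- nose (a point): lower front end of the guard's hood, 213 mm ahead of its origin, at rim level; it rests on the table at the end (the guard swings freely on the stud).
- tape: yellow tape measure, 75 x 45 x 68 mm high, a bystander; origin under its centre
- push_stick: flat orange push stick, about 320 x 60 x 12 mm, lying flat, a bystander
- wrench: steel arbor wrench about 200 mm long, lying flat, a bystander
- offcut: plywood offcut, 140 x 75 x 18 mm, a bystander; origin under its centre
Mind the look-alikes: they are no part of the job. There is more than one size of the guard; the one meant has the size given above.

How it is judged:
By the outcome, as a careful person would: the job done as asked, in the order asked, and still so for the second after the job is handed in, with the robot touching nothing.
It also fails if it takes over 66 s, if anything falls off the work surface, if the arm or the gripper's body presses on something with over 40 N, if the wrist force passes 120 N, or if a joint passes its speed limit or range.

## Working session

There is one attempt and no reset: what is moved stays moved. The work goes in short steps, each a Python script; the robot and the scene stay as the last script left them, time stands still between calls to the robot, and variables do not carry over. Pictures are saved under pics/ and viewed, on a budget of 10 in all, crops included, one or two more only if the job needs it, and the job is handed in when it is done.

```bash
ls; mkdir -p pics
python3 - <<'E'
from plant import ctrl,viewer
import cv2,numpy as np
for n in("side","top"):
    s=viewer.snapshot(n); cv2.imwrite(f"pics/{n}0.png",cv2.resize(s["color"][:,:,::-1],(800,600),interpolation=cv2.INTER_CUBIC))
    print(n,s["fov_y"],s["cx"],s["cy"],s["position"],s["attitude"])
print(ctrl.read_state())
E
```

```text
pics
side 46.983619466627786 252.474654086454 191.42596097294643 [ 0.05421273 -0.88307898  1.19038064] [-2.36296601  0.74788952 -0.26992872]
top 52.64910323632391 254.82093526563176 201.13389438443554 [ 0.46175703 -0.1353022   1.35292725] [-2.14338137  2.17805281 -0.10279438]
{'time': 0.1, 'joints': array([ 1.57612451e+00,  3.59345846e-01,  1.11199219e-02, -2.78533399e-04,
       -1.22409875e+00, -2.88117115e-01]), 'qd': array([-0.00094634, -0.00210722,  0.00131288,  0.00116808, -0.00127191,
        0.00238961]), 'joint_torque': array([-8.73046647e-04, -5.84765553e+01,  2.94110960e+01,  6.95464790e+00,
       -3.13804376e-03,  6.58844371e-06]), 'ee_pos': array([0.18825352, 0.64775783, 0.2304297 ]), 'orientation': array([ 3.10868523e+00, -4.42654139e-01, -5.59476637e-05]), 'wrist_force': array([ 0.2459541 ,  0.0937842 , -0.43759416]), 'wrist_torque': array([-0.00096352,  0.04703813, -0.00553483]), 'gripper_width': 0.08566626584975733}
```

View pics/side0.png

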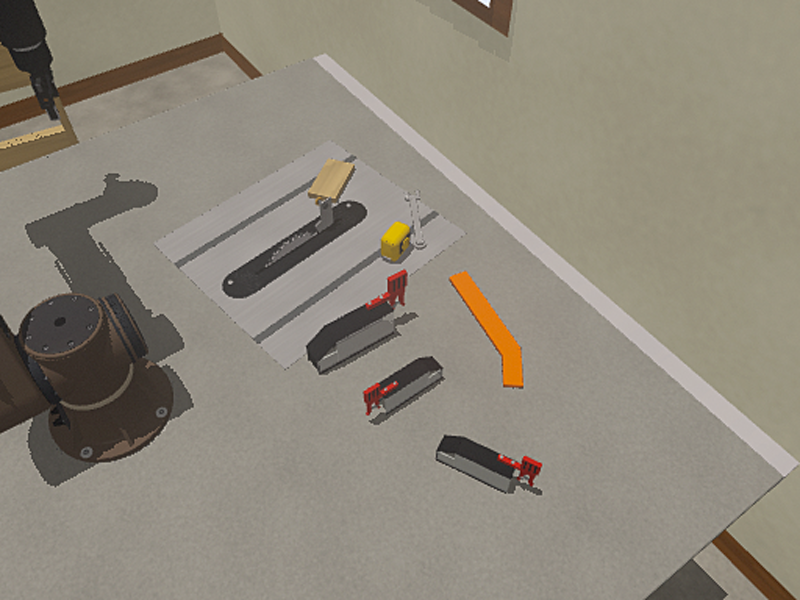

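View pics/top0.png

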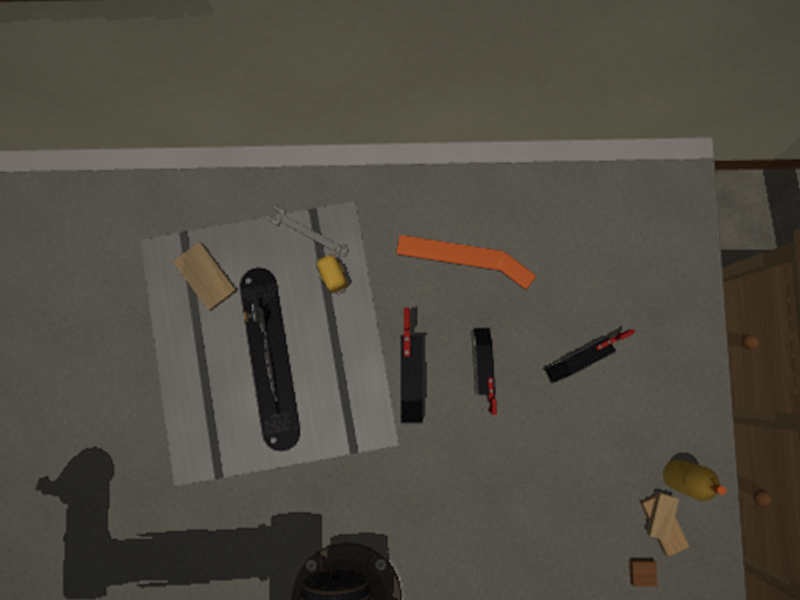

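The side view shows three guards with red tails at about (360,320), (405,385) and (490,465), and the saw's knife at about (325,215). The top view shows the guards at x≈412, 483 and 585, the knife near (258,312), and the saw's x pointing up the picture. I'll measure their sizes next.

```bash
cat > h.py <<'E'
import numpy as np,cv2
from scipy.spatial.transform import Rotation as R
from plant import ctrl,hand,planner,viewer,ticket
class Cam:
    def __init__(s,n):
        d=viewer.snapshot(n); s.im=d["color"]; s.f=192/np.tan(np.radians(d["fov_y"])/2)
        s.c=np.array([d["cx"],d["cy"]]); s.p=np.array(d["position"]); s.R=R.from_rotvec(d["attitude"]).as_matrix()
    def dirs(s,uv):
        uv=np.atleast_2d(uv).astype(float); return np.c_[(uv-s.c)/s.f,np.ones(len(uv))]@s.R.T
    def on(s,uv,z):
        d=s.dirs(uv); return s.p+d*((z-s.p[2])/d[:,2])[:,None]
    def px(s,X):
        c=(np.atleast_2d(X)-s.p)@s.R; return c[:,:2]/c[:,2:]*s.f+s.c
def tri(a,ua,b,ub):
    da,db=a.dirs(ua)[0],b.dirs(ub)[0]; t=np.linalg.lstsq(np.c_[da,-db],b.p-a.p,rcond=None)[0]
    A,B=a.p+t[0]*da,b.p+t[1]*db; return (A+B)/2,np.linalg.norm(A-B)
def red(im):
    h=cv2.cvtColor(im,cv2.COLOR_RGB2HSV); return (((h[...,0]<6)|(h[...,0]>174))&(h[...,1]>150)&(h[...,2]>60)).astype(np.uint8)
def blobs(m,amin=15):
    n,l,st,c=cv2.connectedComponentsWithStats(m,connectivity=8)
    return [(st[i],c[i],np.argwhere(l==i)[:,::-1]) for i in range(1,n) if st[i][4]>=amin]
E
python3 - <<'E'
from h import *
T=Cam("top");S=Cam("side")
for C,n in((T,"top"),(S,"side")):
    for s,c,_ in blobs(red(C.im)): print(n,s,c.round(1))
# dark hood tops in top view, ray onto z=.082
g=T.im.max(2); m=(g<45).astype(np.uint8); m[:,:250]=0;m[:180]=0;m[280:]=0;m[:,420:]=0
for s,c,p in blobs(m,60):
    q=T.on(p,.082)[:,:2].astype(np.float32); r=cv2.minAreaRect(q); print("dark",s,np.round(r[0],3),np.round(r[1],3),r[2])
def crop(C,x,y,w,h,k,f): cv2.imwrite(f,cv2.resize(C.im[y:y+h,x:x+w,::-1],None,fx=k,fy=k,interpolation=cv2.INTER_CUBIC))
a=cv2.resize(T.im[150:300,140:290],None,fx=4,fy=4,interpolation=cv2.INTER_CUBIC)
a=cv2.convertScaleAbs(a,alpha=1.8)
cv2.imwrite("pics/tc.png",a[:,:,::-1])
crop(S,140,90,200,150,4,"pics/sc.png")
E
```

```text
top [258 197   5  31 105] [260.  212.9]
top [397 211   9   6  28] [400.8 213.5]
top [384 218   6   5  17] [386.6 219.9]
top [312 242   4   7  17] [313.4 245.8]
top [313 251   5  14  39] [315.4 257.7]
side [245 173  15  19  65] [251.9 180.1]
side [234 190  10   7  24] [238.8 193. ]
side [233 244  22  22 135] [240.7 252.1]
side [318 291  29  20 182] [334.6 298.3]
dark [257 197  16  74 861] [ 0.493 -0.151] [0.049 0.238] 88.84927368164062
dark [348 209  50  36 548] [ 0.508 -0.511] [0.041 0.184] 26.679168701171875
dark [303 210  13  45 406] [ 0.495 -0.299] [0.144 0.036] 2.1647274494171143
```

View pics/tc.png

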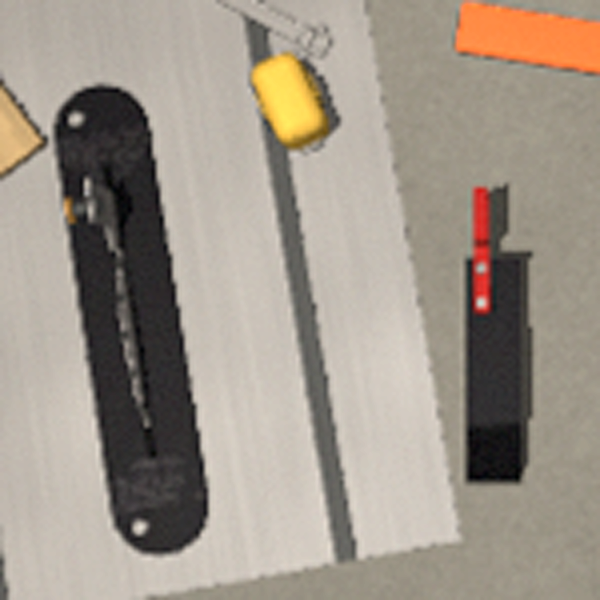

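View pics/sc.png

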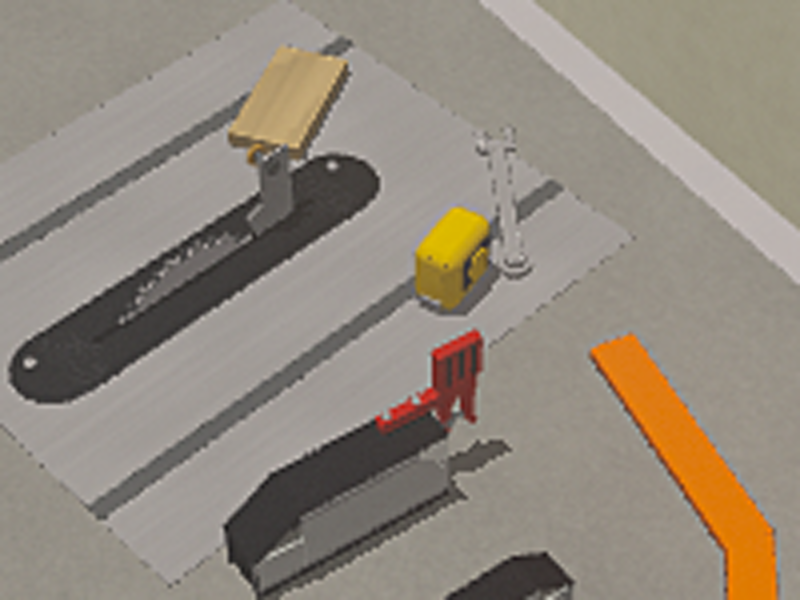

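Guard 1, next to the saw at crop (497,370), is about 185 × 46 mm, so it is the one meant. The other two are smaller. The stud and brass head appear in the top crop at about (69–100,208), and in the side crop the knife's top is at (270,155), partly in front of the offcut. I'll zoom in there and measure.

Run:
```python
from h import *
T=Cam("top");S=Cam("side")
k=lambda C,x,y,w,h:cv2.convertScaleAbs(cv2.resize(C.im[y:y+h,x:x+w],None,fx=13,fy=13,interpolation=cv2.INTER_NEAREST),alpha=1.5 if C is T else 1)
im=np.hstack([k(T,152,188,30,40),k(S,194,120,30,40)])
for i in range(0,40,5): cv2.putText(im,str(188+i)+"/"+str(120+i),(0,i*13+12),0,.35,(255,0,255))
cv2.imwrite("pics/z.png",im[:,:,::-1])
h=lambda C:cv2.cvtColor(C.im,cv2.COLOR_RGB2HSV)
# insert axis
m=(T.im.max(2)<50).astype(np.uint8); m[:,:150]=0; m[:,200:]=0; m[:165]=0; m[295:]=0
s,c,p=max(blobs(m),key=lambda b:b[0][4]); q=T.on(p,0)[:,:2].astype(np.float32); r=cv2.minAreaRect(q); print("insert",s,r)
# tabletop outline
hh=h(T); g=((hh[...,1]<22)&(hh[...,2]>95)).astype(np.uint8); print([ (b[0],) for b in blobs(g,400)])
# screws
for w in ([158.75,179.5],[174.75,281.75]): print("screw",T.on(w,0)[0].round(4))
# red bar
b=max(blobs(red(T.im)[:, :290]),key=lambda b:b[0][4]); p=b[2]; 
for y in range(197,228): 
    xs=p[p[:,1]==y][:,0]; print(y,xs.min(),xs.max(),end="; ")
gp=p[(p[:,1]<=210)].astype(float); print("\ngrip xs",gp[:,0].mean(),"world rear/front at .141",T.on([gp[:,0].mean(),196.5],.141),T.on([gp[:,0].mean(),210.5],.141))
vx,vy,x0,y0=cv2.fitLine(p.astype(np.float32),cv2.DIST_L2,0,.01,.01).ravel()
a,c2=T.on([[x0-15*vx,y0-15*vy],[x0+15*vx,y0+15*vy]],.12)[:,:2]; print("dir",np.degrees(np.arctan2(*(a-c2)[::-1])))
# hood edges
for y in range(215,262,6):
    row=T.im[y].max(1).astype(int); xs=np.where(row[250:285]<75)[0]+250; print(y,xs.min(),xs.max(),end="; ")
X=np.array([T.on([gp[:,0].mean(),196.5],.141)[0]]); print("side px of rear top",S.px(X)); print(blobs(red(S.im))[0][0])
```

```text
insert [ 154  171   38  117 2543] ((0.5161968469619751, 0.16918274760246277), (0.4110525846481323, 0.08317797631025314), 9.361830711364746)
[(array([ 216,  183,   38,   98, 1004], dtype=int32),)]
screw [0.6898 0.2185 0.    ]
screw [0.333  0.1594 0.    ]
197 259 261; 198 259 261; 199 259 261; 200 259 261; 201 259 261; 202 259 261; 203 259 261; 204 259 261; 205 259 261; 206 259 261; 207 259 261; 208 259 261; 209 259 261; 210 259 261; 211 259 261; 212 259 261; 213 259 261; 214 258 262; 215 258 262; 216 258 262; 217 258 262; 218 258 262; 219 258 262; 220 258 262; 221 258 262; 222 258 262; 223 258 262; 224 258 262; 225 258 262; 226 258 262; 227 258 262; 
grip xs 260.0 world rear/front at .141 [[ 0.60639413 -0.13835882  0.141     ]] [[ 0.56223658 -0.13761746  0.141     ]]
dir -0.8839804346131807
215 256 271; 221 256 271; 227 256 271; 233 256 272; 239 256 272; 245 256 272; 251 256 272; 257 256 271; side px of rear top [[258.37297778 173.35497349]]
[245 173  15  19  65]
```

View pics/z.png

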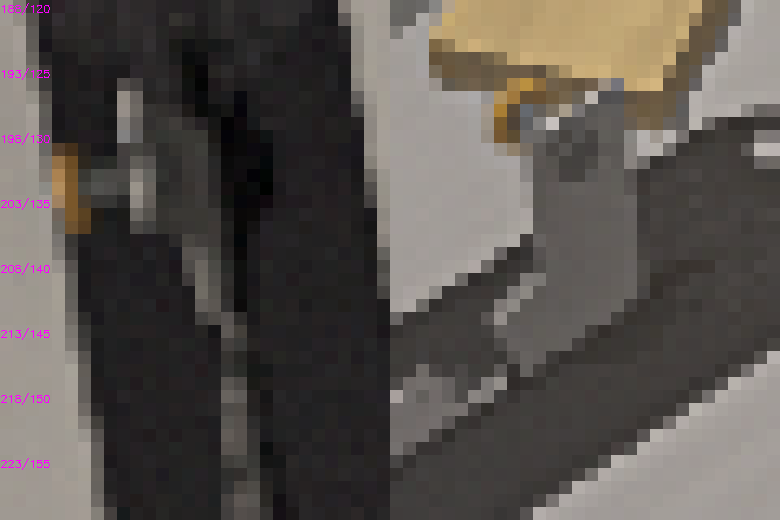

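The top zoom shows the brass head at cols 156–158, rows 199–205. The stud axis is at row ≈202, and the plate's top edge runs from (161.8,194) to (162.8,205.5). In the side zoom the plate's top edge runs from about (205,129.5) to (212,126).

Run:
```python
from h import *
T=Cam("top");S=Cam("side")
f=tri(T,[162.6,205.3],S,[205.2,129.3]);r=tri(T,[161.5,193.7],S,[211.8,125.8]); print(f,r)
a=np.radians(9.38);ex=np.array([np.cos(a),np.sin(a)]);ey=np.array([-ex[1],ex[0]])
print("plate yaw",np.degrees(np.arctan2(*(r[0]-f[0])[1::-1])))
for h in(.074,.083,.092):
    pt=T.on([[162.5,202]],h+.013)[0,:2]; hd=T.on([[158.2,202]],h)[0,:2]; sm=T.on([160,202],h)[0,:2]
    # side ray: plate front/rear top mid
    pm=S.on([[208.5,127.5]],h+.013)[0,:2]
    print(h,"stud from plate",pt+.0095*ey,"from head",hd-.008*ey, "side plate mid",pm+.0095*ey, "lat",pt@ey+.0095,hd@ey-.008,pm@ey+.0095)
# blade line z=.04 and slot : lateral of blade crest
for u in([170.4,223],[173,240],[175,252]): 
    q=T.on(u,.037)[0]; print("blade",q.round(4),"lat+.0095",q[:2]@ey+.0095)
# insert centre line lat
print("insert lat",np.array([.5162,.1692])@ey, np.array([.6898,.2185])@ey,np.array([.333,.1594])@ey)
```

```text
(array([0.59228522, 0.17741365, 0.09648043]), np.float64(0.009455559858964489)) (array([0.62847094, 0.18506356, 0.08886017]), np.float64(0.002493853695140015))
plate yaw 11.936956076548972
0.074 stud from plate [0.59848513 0.19192377] from head [0.60299682 0.19226082] side plate mid [0.6143254  0.19480187] lat 0.09181553061269601 0.09141275034638624 0.09207347439503241
0.083 stud from plate [0.59750207 0.18966402] from head [0.60201207 0.18990016] side plate mid [0.60974407 0.18608632] lat 0.08974621849052548 0.08924415664265425 0.08422112958428604
0.092 stud from plate [0.596519   0.18740427] from head [0.60102732 0.18753951] side plate mid [0.60516275 0.17737077] lat 0.08767690636835501 0.08707556293892221 0.07636878477354009
blade [0.5332 0.1674 0.037 ] lat+.0095 0.0877958095477501
blade [0.4756 0.1582 0.037 ] lat+.0095 0.08804121640431711
blade [0.4352 0.1511 0.037 ] lat+.0095 0.08766500167742668
insert lat 0.08280655760543701 0.10315377169190722 0.10299581659012823
```

```bash
cat >> h.py <<'E'
def rot(yaw): return (R.from_euler('z',yaw)*R.from_matrix(np.diag([1.,-1,-1]))).as_rotvec()
def st(tag=""):
    s=ctrl.read_state(); print(tag,"t%.2f"%s["time"],"p",np.round(s["ee_pos"],4),"F",np.round(s["wrist_force"],1),"M",np.round(s["wrist_torque"],2),"w%.4f"%s["gripper_width"]); return s
E
python3 - <<'E'
from h import *
y0=np.radians(-.9); g=np.array([.5843,-.138])
hand.grip(.04)
ctrl.move_ptp([*g,.20],rot(y0)); st("above")
ctrl.movel([*g,.102],rate=.08); st("down")
hand.grip(0.0,110); st("closed")
ctrl.movel([*g,.112],rate=.05); st("lift1")
ctrl.movel([*g,.27],rate=.15); st("lift2")
T=Cam("top");S=Cam("side")
im=np.hstack([cv2.resize(T.im[150:300,200:330],None,fx=3,fy=3),cv2.resize(S.im[80:230,180:310],None,fx=3,fy=3)])
cv2.imwrite("pics/g.png",im[:,:,::-1])
E
```

```text
above t3.99 p [ 0.5845 -0.1374  0.2   ] F [ 0.1  0.4 -0.8] M [0.06 0.02 0.  ] w0.0402
down t5.37 p [ 0.5847 -0.138   0.1026] F [ 0.3 -0.7 -0.5] M [-0.05  0.06 -0.  ] w0.0401
closed t5.73 p [ 0.5846 -0.1381  0.1025] F [ 0.6 -0.3  2.2] M [-0.03  0.09 -0.02] w0.0107
lift1 t6.08 p [ 0.5843 -0.1379  0.1121] F [ 0.1  0.3 -4.4] M [ 0.04 -0.22 -0.  ] w0.0109
lift2 t7.28 p [ 0.5837 -0.1379  0.2688] F [-1.   0.2 -3.6] M [ 0.01 -0.23 -0.02] w0.0108
```

View pics/g.png

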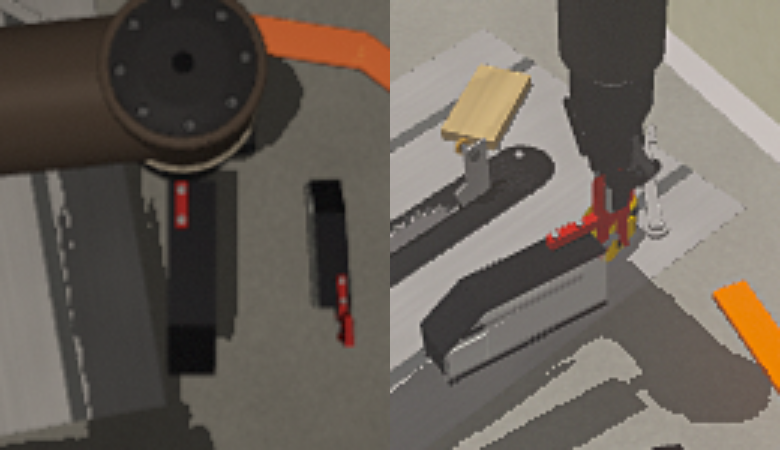

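The grasp is good: the guard hangs level and weighs about 4 N. Next I'll line it up above the stud and look.

```bash
cat >> h.py <<'E'
YAW=np.radians(9.38);ex=np.array([np.cos(YAW),np.sin(YAW)]);ey=np.array([-ex[1],ex[0]])
E
python3 - <<'E'
from h import *
p=np.array([.602,.1896])
ctrl.movel([*p,.27],rot(YAW),rate=.15); st("over")
ctrl.movel([*p,.200],rate=.1); ctrl.pause(.3); st("hover")
T=Cam("top");S=Cam("side")
k=lambda C,x,y,w,h,a:cv2.convertScaleAbs(cv2.resize(C.im[y:y+h,x:x+w],None,fx=8,fy=8,interpolation=cv2.INTER_CUBIC),alpha=a)
im=np.hstack([k(T,135,180,50,70,1.6),k(S,188,85,50,70,1.1)])
cv2.imwrite("pics/o.png",im[:,:,::-1])
E
```

```text
over t9.72 p [0.602  0.189  0.2701] F [-0.3 -0.2 -3.7] M [ 0.05 -0.25 -0.01] w0.0105
hover t10.87 p [0.6022 0.1897 0.2005] F [ 0.5  0.2 -4.4] M [ 0.01 -0.26  0.01] w0.0113
```

View pics/o.png

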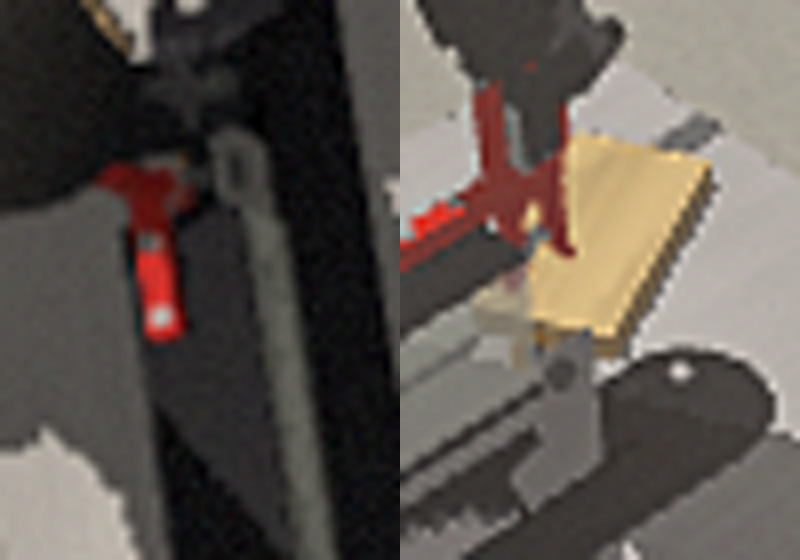

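The side view shows the hook above and behind the glass, near (540,220). A round pin end on the plate's right face is at side px (208,131.9) and top px (165,200.6). I'll triangulate it.

Run:
```python
from h import *
T=Cam("top");S=Cam("side")
for a in([165,200.6],[165,201.6],[164.5,201]):
  X,e=tri(T,a,S,[208,131.9]); print(X.round(4),e.round(4),"along",X[:2]@ex,"stud lat",X[:2]@ey+.011)
p=st()["ee_pos"]; print("tcp along/lat",p[:2]@ex,p[:2]@ey)
for d in (.074,.078,.082,.086,.09):
  print(d,[ (q:=C.on(u,d)[0][:2],q@ex,q@ey+.011)[1:] for C,u in((T,[165,201]),(S,[208,131.9]))])
```

```text
[0.6063 0.1763 0.0772] 0.0016 along 0.6269774541585307 stud lat 0.0861583625527829
[0.6041 0.1751 0.0793] 0.0045 along 0.6245113278535305 stud lat 0.08530021622401407
[0.606  0.1778 0.0763] 0.0036 along 0.626864354070061 stud lat 0.0876189357552966
 t11.07 p [0.602  0.1896 0.2001] F [-0.2 -0.2 -3.2] M [ 0.02 -0.21  0.02] w0.0105
tcp along/lat 0.6248907155186165 0.08898110713562603
0.074 [(np.float64(0.6255046106468382), np.float64(0.0875899114917813)), (np.float64(0.6297016361881487), np.float64(0.08842614762098093))]
0.078 [(np.float64(0.624904190403694), np.float64(0.08669747326293456)), (np.float64(0.6271213715385987), np.float64(0.08499529896067587))]
0.082 [(np.float64(0.6243037701605503), np.float64(0.08580503503408772)), (np.float64(0.6245411068890487), np.float64(0.08156445030037103))]
0.086 [(np.float64(0.6237033499174063), np.float64(0.08491259680524096)), (np.float64(0.6219608422394989), np.float64(0.07813360164006598))]
0.09 [(np.float64(0.6231029296742622), np.float64(0.08402015857639417)), (np.float64(0.6193805775899489), np.float64(0.07470275297976116))]
```

```bash
cat >> h.py <<'E'
def F(n=4):
    a=[]
    for _ in range(n): ctrl.pause(.02); a.append(np.r_[ctrl.read_state()["wrist_force"],ctrl.read_state()["wrist_torque"]])
    return np.mean(a,0)
def down(xy,z0,z1,step,F0,lim,rate=.03,verbose=True):
    z=z0; s=np.sign(z1-z0)
    while s*(z1-z)>1e-6:
        z+=s*min(step,abs(z1-z)); ctrl.movel([*xy,z],rate=rate); f=F()-F0
        if verbose: print("%.4f"%z,f[:3].round(1),f[3:].round(2))
        if np.linalg.norm(f[:3])>lim: break
    return z
E
python3 - <<'E'
from h import *
p=.6255*ex+.0888*ey
ctrl.movel([*p,.175],rate=.08); ctrl.pause(.3); F0=F(8); np.save("F0.npy",F0); print(F0.round(2))
z=down(p,.175,.118,.002,F0,4); st("end")
E
```

```text
[-0.02 -0.02 -4.19  0.05 -0.25 -0.  ]
0.1730 [ 0.  -0.2 -0. ] [ 0.01 -0.01  0.  ]
0.1710 [0.3 0.3 0.1] [ 0.01 -0.01 -0.01]
0.1690 [ 0.2  0.3 -0.2] [-0.   -0.03  0.01]
0.1670 [ 0.1 -0.2  0.2] [ 0.02 -0.01  0.01]
0.1650 [-0.2  0.2 -0.4] [ 0.04 -0.01  0.  ]
0.1630 [-0.3  0.2 -0.1] [0.02 0.02 0.02]
0.1610 [ 0.1 -0.5  0.4] [ 0.02 -0.01 -0.02]
0.1590 [-0.1 -0.1 -0.1] [ 0.04  0.03 -0.01]
0.1570 [-0.3 -0.2  0.3] [ 0.   -0.01  0.04]
0.1550 [-0.3 -0.1 -0.1] [0.02 0.02 0.03]
0.1530 [ 0.2 -0.1 -0.2] [ 0.   -0.01  0.03]
0.1510 [-0.5  0.  -0.3] [0.03 0.   0.03]
0.1490 [ 0.3 -0.1 -0.1] [0.02 0.01 0.01]
0.1470 [ 0.  -0.3 -0.2] [ 0.02 -0.    0.01]
0.1450 [ 0.2 -0.3  0.3] [ 0.01 -0.01 -0.01]
0.1430 [ 0.  -0.   0.5] [ 0.01 -0.01 -0.02]
0.1410 [ 0.1 -0.  -0. ] [ 0.02 -0.02 -0.01]
0.1390 [-0.3 -0.2  0.1] [ 0.02 -0.01  0.02]
0.1370 [ 0.  -0.3 -0.5] [ 0.02 -0.02  0.03]
0.1350 [ 0.6 -0.3  0.1] [ 0.03 -0.01 -0.  ]
0.1330 [ 0.2  0.3 -0.2] [-0.   -0.04 -0.01]
0.1310 [0.1 0.  2.5] [ 0.01 -0.08 -0.01]
0.1290 [-0.8  0.   7.6] [0.02 0.34 0.02]
end t19.25 p [0.603  0.1896 0.1295] F [-0.8  0.4  4.2] M [0.13 0.1  0.  ] w0.0109
```

Run:
```python
from h import *
p=.6255*ex+.0888*ey; F0=np.load("F0.npy")
z=down(p,.129,.110,.001,F0,17,rate=.04); st("end")
```

```text
0.1280 [-0.8  0.2  9. ] [0.01 0.38 0.01]
0.1270 [-1.3  0.1 10.6] [-0.04  0.46  0.05]
0.1260 [-1.  -0.4 12.1] [-0.09  0.64 -0.01]
0.1250 [-2.6 -0.3 14.3] [-0.1   1.04  0.01]
0.1240 [-3.2  0.1 14.3] [-0.07  1.36  0.01]
0.1230 [-3.5 -0.4 15. ] [-0.06  1.58  0.  ]
0.1220 [-3.9 -0.1 12.2] [-0.03  1.8  -0.01]
0.1210 [-4.  -0.3 10.6] [-0.07  1.84 -0.02]
0.1200 [-5.8 -0.2  9.5] [-0.17  2.24 -0.01]
0.1190 [-4.6 -0.1  8.4] [-0.17  2.09 -0.01]
0.1180 [-5.2 -0.7  7.1] [-0.17  2.09  0.02]
0.1170 [-5.1 -0.7  6.7] [-0.2   2.07  0.  ]
0.1160 [-5.2 -0.5  6.3] [-0.19  2.04 -0.  ]
0.1150 [-5.1 -0.9  5.3] [-0.23  2.06  0.02]
0.1140 [-5.2 -0.4  5. ] [-0.23  2.07  0.  ]
0.1130 [-4.8 -0.3  4.3] [-0.19  2.18  0.  ]
0.1120 [-5.  -0.6  2.1] [-0.15  2.03  0.  ]
0.1110 [-5.3 -0.2 -3.3] [-0.12  2.15 -0.  ]
0.1100 [ 0.  -0.1  0.3] [ 0.04 -0.03  0.02]
end t25.27 p [0.6035 0.1899 0.1102] F [ 0.3 -0.2 -4.1] M [ 0.06 -0.25  0.03] w0.0106
```

The latch took up to 15 N and flipped at about z=0.1105. Next I'll seat it gently.

Run:
```python
from h import *
p=.6255*ex+.0888*ey; F0=np.load("F0.npy")
z=down(p,.110,.100,.0005,F0,6,rate=.04); st("end"); np.save("z.npy",z)
```

```text
0.1095 [-0.2 -0.2  0.2] [-0.   -0.01  0.  ]
0.1090 [ 0.1 -0.2  0.1] [ 0.01 -0.02 -0.  ]
0.1085 [0.  0.3 0.8] [ 0.03 -0.04 -0.01]
0.1080 [-0.6 -0.3  3.3] [-0.05  0.19 -0.02]
0.1075 [-1.5  0.1  7.5] [-0.12  0.48  0.01]
end t26.85 p [0.6029 0.1896 0.1079] F [-1.1 -0.5  3.1] M [-0.11  0.23  0.02] w0.0105
```

Run:
```python
from h import *
F0=np.load("F0.npy")
for a in(.6243,.6230):
    p=a*ex+.0888*ey; ctrl.movel([*p,.1092],rate=.03); z=down(p,.1092,.100,.0006,F0,6,rate=.05); st("end %.4f"%a)
```

```text
0.1086 [-1.1  0.3  1.7] [-0.08  0.43  0.  ]
0.1080 [-2.  -0.6  3.8] [-0.19  0.75 -0.01]
0.1074 [-2.7 -0.8  7.2] [-0.36  1.15 -0.01]
end 0.6243 t28.05 p [0.6016 0.1894 0.1077] F [-2.4 -0.8  3.7] M [-0.37  0.89 -0.02] w0.0105
0.1086 [-0.8  0.1  1. ] [0.07 0.04 0.02]
0.1080 [-0.6 -0.1  2.6] [0.05 0.17 0.02]
0.1074 [-0.6  0.5  5.6] [ 0.03  0.37 -0.03]
0.1068 [-0.8 -0.1  8.8] [-0.07  0.55 -0.05]
end 0.6230 t29.57 p [0.6005 0.1893 0.1072] F [-0.9 -0.1  4.3] M [-0.04  0.27 -0.1 ] w0.0109
```

Contact is directly under the tool, but it came about 2 mm earlier than the 26 mm of travel predicts. I'll feel both throat walls to centre x, then press again.

Run:
```python
from h import *
F0=np.load("F0.npy"); Z=.1125; E=[]
def go(a,z=Z): ctrl.movel([*(a*ex+.0888*ey),z],rate=.05)
go(.6230); f=F(3)-F0; print("free?",f[:3].round(1))
for s in(-1,1):
    a=.6230
    for i in range(9):
        f=F(3)-F0; fx=f[:2]@ex
        print("%.4f"%a,round(fx,1),f[2].round(1),end=" | ")
        if -s*fx>2.5: break
        a+=s*.0008; go(a)
    E.append(a-fx*-s*-s/5000*0); print()
c=np.mean(E); print(E,c); 
p=c*ex+.0888*ey; ctrl.movel([*p,.1095],rate=.05); z=down(p,.1095,.100,.0006,F0,8,rate=.05); st("end")
np.save("c.npy",[c,z])
```

```text
free? [1.3 0.4 0.7]
0.6230 0.8 0.8 | 0.6222 4.8 -3.2 | 
0.6230 5.3 -3.6 | 0.6238 -0.1 0.2 | 0.6246 0.3 0.1 | 0.6254 -0.2 -0.4 | 0.6262 -0.0 0.3 | 0.6270 0.3 -0.1 | 0.6278 -1.5 0.9 | 0.6286 -4.7 2.4 | 
[np.float64(0.6222), np.float64(0.6286000000000002)] 0.6254000000000001
0.1089 [ 0.  -0.  -0.3] [ 0.    0.02 -0.02]
0.1083 [0.  0.3 0.7] [ 0.   -0.09 -0.01]
0.1077 [-0.2 -0.   5. ] [-0.05  0.16  0.01]
0.1071 [-1.2 -0.2  9.4] [-0.17  0.49 -0.03]
end t33.90 p [0.603  0.1897 0.1078] F [-1.   0.2  5.3] M [-0.14  0.26 -0.04] w0.0104
```

x is centred, with 4.8 mm of play against 4.5 expected, and the stop at about 0.1082 is firm: it is home. Now the pull test.

Run:
```python
from h import *
F0=np.load("F0.npy"); p=.6254*ex+.0888*ey
ctrl.movel([*p,.119],rate=.04); print("free",(F()-F0)[:3].round(1))
z=.119
while z<.130:
    z+=.0004; ctrl.movel([*p,z],rate=.04); f=F(4)-F0; print("%.4f"%z,f[:3].round(1))
    if f[2]<-11.5: break
    if f[2]<-10: z-=.0002
for _ in range(5): print("hold",(F(8)-F0)[:3].round(1))
ctrl.movel([*p,.1095],rate=.03); z=down(p,.1095,.100,.0006,F0,3.5,rate=.05); st("end")
S=Cam("side");T=Cam("top")
k=lambda C,x,y,w,h,a:cv2.convertScaleAbs(cv2.resize(C.im[y:y+h,x:x+w],None,fx=6,fy=6,interpolation=cv2.INTER_CUBIC),alpha=a)
cv2.imwrite("pics/p.png",k(S,130,80,130,100,1.1)[:,:,::-1])
```

```text
free [-0.5  0.  -0.5]
0.1194 [-0.2 -0.7 -5. ]
0.1198 [  1.3   0.  -10.5]
0.1200 [  1.8  -0.2 -15.7]
hold [  2.3   0.2 -16.8]
hold [  1.9   0.1 -18.9]
hold [  2.2   0.3 -20.2]
hold [  2.3   0.3 -21.3]
hold [  2.2  -0.1 -21.3]
0.1089 [-0.  -0.4 -0. ] [0.01 0.   0.01]
0.1083 [ 0.3 -0.   1.5] [ 0.03 -0.03 -0.  ]
0.1077 [-0.9  0.   5.1] [-0.08  0.25 -0.02]
end t37.48 p [0.6028 0.1896 0.1081] F [-0.5  0.9  1. ] M [-0.03 -0.    0.02] w0.0107
```

View pics/p.png

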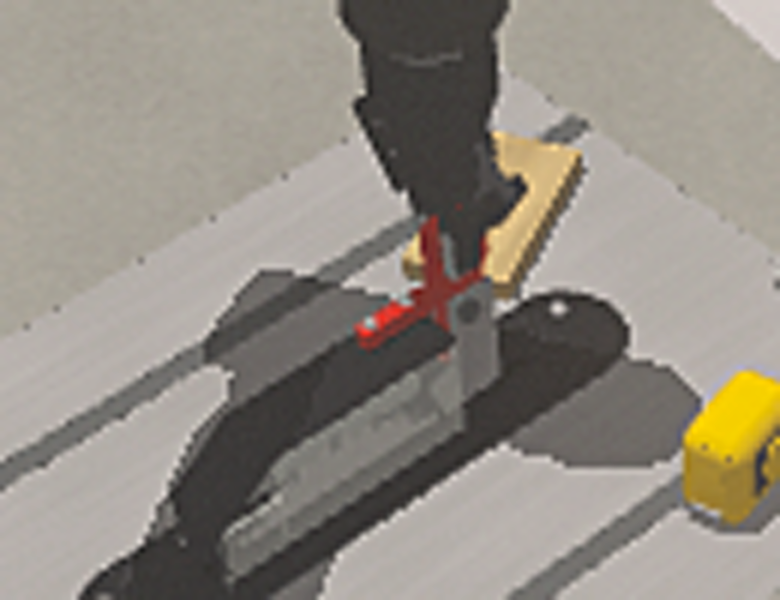

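The pull read about 16 N at first contact and crept to 21 N, more than the 10–15 asked. The rise of 10.7 mm instead of 13 also says the hook sits about 2 mm short of home. In the picture the guard straddles the knife correctly. I'll feel the play in y, then settle it with small moves under light pressure.

Run:
```python
from h import *
F0=np.load("F0.npy"); A=.6254
def go(a,l,z,r=.08): ctrl.movel([*(a*ex+l*ey),z],rate=r)
go(A,.0888,.1125); E=[]
for s in(-1,1):
    l=.0888
    while abs(l-.0888)<.007:
        l+=s*.0012; go(A,l,.1125); f=F(2)-F0; fy=f[:2]@ey
        if abs(fy)>2.5: break
    print("y",s,"%.4f"%l,f.round(2)); E.append(l)
c=np.mean(E); print("mid",c); np.save("lat.npy",c)
go(A,c,.1095); down(A*ex+c*ey,.1095,.10,.0006,F0,6,rate=.06); s=st("pressed"); z=s["ee_pos"][2]-.0006
for dx in(.0008,-.0008,0):
    go(A+dx,c,z); f=F(2)-F0; print(dx,f.round(2),ctrl.read_state()["ee_pos"][2].round(4))
```

```text
y -1 0.0876 [-1.66  4.34 -0.37  1.67  0.68  0.03]
y 1 0.0960 [ 0.68 -0.54  0.   -0.02  0.   -0.03]
mid 0.09180000000000002
0.1089 [ 0.3 -0.3 -0.1] [0.03 0.01 0.  ]
0.1083 [-0.1 -0.1 -0.1] [-0.01  0.01 -0.03]
0.1077 [-0.2  0.1 -0.2] [0.01 0.01 0.  ]
0.1071 [ 0.   0.5 -0.2] [-0.01  0.01  0.  ]
0.1065 [ 0.1  0.  -0.1] [ 0.01 -0.    0.01]
0.1059 [-1.   0.1  4.1] [-0.14  0.53 -0.02]
0.1053 [-3.3 -0.4  9.7] [-0.23  1.26  0.01]
pressed t42.28 p [0.6023 0.1925 0.1061] F [-3.2 -1.   5.3] M [-0.17  1.08  0.03] w0.0108
0.0008 [-4.960e+00 -7.600e-01  1.034e+01 -1.300e-01  2.050e+00 -1.000e-02] 0.1061
-0.0008 [-2.15  0.26  3.75  0.21  0.58  0.04] 0.1054
0 [-5.21  1.27  5.52  0.39  2.02 -0.01] 0.1053
```

Off-centre y was the cause: the hook was against the plate side. With y centred it seats at 0.1061, exactly where the geometry predicts. I'll repeat the pull with force feedback.

Run:
```python
from h import *
F0=np.load("F0.npy"); p=.6249*ex+.0921*ey
ctrl.movel([*p,.1068],rate=.05); ctrl.movel([*p,.1180],rate=.05); z=.1180; n=0
for i in range(45):
    f=F(3)-F0; print("%.5f %.1f"%(z,f[2]),end=" | ")
    n+= -14.5<f[2]<-10.5
    if n>=12: break
    z+=float(np.clip((12.5+f[2])*.00004,-.0003,.0003)); ctrl.movel([*p,z],rate=.05)
print(); ctrl.movel([*p,.1072],rate=.03); z=down(p,.1072,.100,.0005,F0,3.0,rate=.06); st("end")
```

```text
0.11800 0.2 | 0.11830 -0.2 | 0.11860 0.3 | 0.11890 -2.2 | 0.11920 -5.3 | 0.11949 -9.3 | 0.11962 -12.5 | 0.11962 -15.7 | 0.11949 -15.6 | 0.11937 -16.6 | 0.11920 -14.3 | 0.11913 -14.4 | 0.11906 -13.0 | 0.11904 -12.5 | 0.11904 -12.1 | 0.11905 -11.4 | 0.11910 -12.0 | 0.11912 -12.1 | 0.11913 -12.5 | 0.11913 -12.8 | 0.11912 -12.9 | 
0.1067 [ 0.1  0.1 -0.1] [-0.01 -0.02  0.01]
0.1062 [ 0.4 -0.3  0.3] [-0.02  0.01 -0.01]
0.1057 [-0.4  0.2  2.3] [-0.02  0.2  -0.01]
0.1052 [-2.  -0.5  7.3] [-0.17  0.79 -0.01]
end t51.62 p [0.6017 0.1928 0.1057] F [-2.1 -1.6  3.7] M [-0.11  0.52  0.  ] w0.0106
```

Run:
```python
from h import *
p=.6249*ex+.0921*ey
ctrl.movel([*p,.1059],rate=.05); st()
hand.grip(.016,20); st("loose"); hand.grip(.04); st("open")
ctrl.movel([*p,.20],rate=.12); ctrl.movel([*p,.32],rate=.2); st("up")
q=ctrl.read_state()["joints"].copy(); q[0]-=.5; ctrl.move_j(q); st("away")
S=Cam("side");T=Cam("top")
k=lambda C,x,y,w,h,a:cv2.convertScaleAbs(cv2.resize(C.im[y:y+h,x:x+w],(400,480),interpolation=cv2.INTER_CUBIC),alpha=a)
cv2.imwrite("pics/f.png",np.hstack([k(S,140,90,100,120,1.1),k(T,120,150,100,120,1.6)])[:,:,::-1])
m=red(T.im)[:,120:220]; ps=np.argwhere(m)[:,::-1]+[120,0]; print(len(ps),ps.min(0),ps.max(0))
g=T.on(ps,.12)[:,:2]; print("red lat",np.median(g@ey),"along max",(g@ex).max())
```

```text
t51.88 p [0.6015 0.1928 0.1057] F [-1.4  1.4 -0.8] M [ 0.06  0.15 -0.07] w0.0106
loose t52.11 p [0.6017 0.1928 0.106 ] F [-0.4  0.3  0.8] M [-0.02  0.04 -0.03] w0.0159
open t52.47 p [0.6015 0.1927 0.1059] F [-0.1 -0.  -0.2] M [0.01 0.05 0.02] w0.0400
up t54.15 p [0.6009 0.1926 0.3182] F [ 0.3  0.5 -0.8] M [ 0.    0.   -0.01] w0.0400
away t55.34 p [ 0.6198 -0.1182  0.3179] F [ 0.8 -0.   0.3] M [0.   0.   0.02] w0.0400Traceback (most recent call last):
  File "<stdin>", line 10, in <module>
    return umr_minimum(a, axis, None, out, keepdims, initial, where)
ValueError: zero-size array to reduction operation minimum which has no identity
```

View pics/f.png

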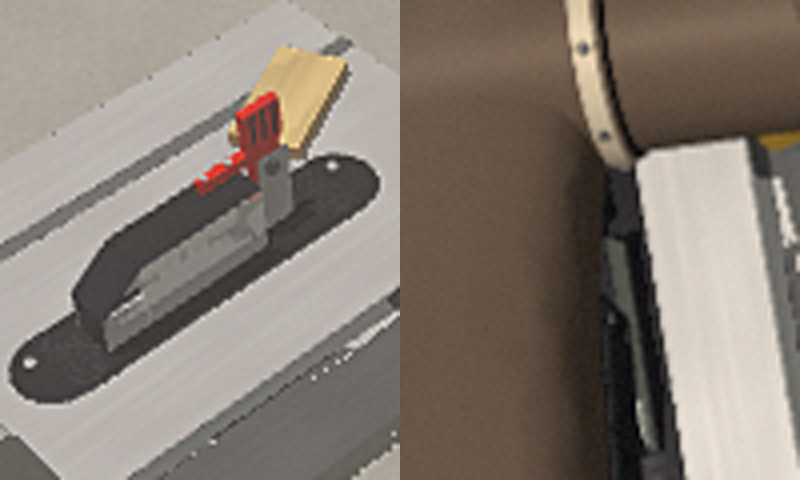

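The side view shows the guard free and upright on the knife, nose on the table at about (105,345), enclosing the blade. The offcut has not moved. In the top view the arm hides the scene. The robot is clear, so I'll hand in.

```bash
python3 -c "
from plant import ticket,ctrl
print(ticket.sign_off(), ctrl.read_state()['time'])"
```

```text
the job is handed in; nothing more can be done
the job is handed in; nothing more can be done
```

The guard is back on the saw and the job is handed in at about 55 s. It sits home on the stud with the latch holding and its nose on the table, and the arm is clear.

- **Seating:** The latch needed up to 15 N and flipped shut. The hook then stopped about 2 mm short because it sat too close to the knife plate in y. I felt the side play, centred it, and it seated at the height that the latch's contact points predict. No downward push was over about 15 N.
- **Pull test, first try:** It was made while the hook was still about 2 mm short, and the force crept up to about 21 N. That is more than the 10 to 15 N asked for, though under the 30 N limit.
- **Pull test, second try:** This one came after full seating. It rose to 16.6 N for a moment, then held at 11 to 14 N for about a second. The latch held both times.
- **Easing down and release:** The hook came back to the same seat height with about 7 N at most, and I let go.
- **Last checks:** The final side picture shows the guard upright over the blade with its nose down and the offcut where it was. The arm blocked the final top view, so I did not check the end state from above. That the latch is shut is inferred from the pull forces, not seen directly. I felt no sign of contact with the blade.

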